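# Dock the returned power banks

### The arm

A 6-joint arm with a two-finger parallel gripper is mounted at the origin on the work surface. World frame = base frame: x ahead of the robot, y to its left, z up, the work surface at z = 0. Lengths are in m, angles in rad, forces in N, time in s.
With the tool pointing down it reaches from about 0.35 to 0.775 m from the base axis. Payload 5.5 kg.
Tool frame: the origin (TCP) lies between the finger pads; the fingertips stand 8 mm ahead of it and the grasp point (between the pads) lies 11 mm behind it; z points along the fingers, y is the line along which they close (so a half turn about z gives the same grasp; the last joint's range is limited). The gripper opens to 85 mm and grips with 20 to 120 N. Pads are 22 mm wide; open, the fingers measure 114 mm over their backs; the gripper's body (76 mm by 85 mm) begins 54 mm behind the grasp point. The pads swing forward as they close: fully open they stand 13 mm farther back than shut.
Start: joints at [-1.469, 0.313, 0.046, 1.304, 0, 1.431], TCP at [0.138, -0.558, 0.239] pointing down, gripper open.
Joint ranges: [-2.76, 2.76], [-0.86, 1.69], [-1.03, 1.26], [-2.2, 2.34], [-1.47, 1.5], [-3.14, 3.14]. Speed limits (rad/s): [2.57, 2.57, 3.14, 3.14, 3.14, 3.14].

### API

Orientations are given as a unit quaternion [w, x, y, z].
In Python, from workcell import env gives the robot as it stands.
- The arm moves only by the tool move_arm, never from a script. Its argument "moves" is one flat list of numbers, 5 for each row, row after row: the shift along the world's x, y, z in m, then the turn about the world's z in rad, then the finger opening in m, from 0 to 0.0854. A call has 1 to 12 rows; each row is the pose to reach, as a shift and turn from the pose commanded when the call began; what a row does not reach only later rows make up. A row lasts 1/12 s, in which the tool goes at most 41.7 mm and 7.16 degrees, less where a joint would pass 70% of its speed; a pose out of reach is approached as far as the arm can. A call with a gripper value outside its range is refused whole. The fingers move at their own pace and stop on an object; "newtons" is the grip in N (left out, the last holds). Time passes only in rows, so rows that repeat a pose let the fingers close. It gives the time, the measured TCP pose, the force, the opening and the grip force at its end, in the units of the state.
- env.get_state(): the state, without advancing time (a new reading comes with each control period).
- env.read_camera(name): name is "scene" or "top" or "wrist"; returns a dict with "pixels" (384x512x3 uint8, red, green, blue), "camera_matrix" (3x3 intrinsics, pixels), "distortion" ([k1, k2, p1, p2, k3] as OpenCV has them; the pictures are not rectified), "rvec" (rotation vector, rad) and "tvec" (3), from world to camera coordinates, as OpenCV has them. Camera axes: x right, y down, z forward; pixel columns grow to the right and rows downward; lengths in m; the calibration is good to about 2 mm. A picture is of the moment at which its call begins. There is no depth.
- env.hand_in(): hands the job in; it is judged then, once.
The state is a dict: "clock": time; "joint_pos": joint angles; "qvel": joint speeds; "tau": joint torques, N m; "tcp_pos": TCP position; "orientation": TCP orientation; "wrist_force": force on the tool from outside, world axes, zero at the start; "ft_torque": the same for the moment, N m; "finger_gap": finger opening in m; "grip_force": force on a finger pad.
Only numpy, scipy, OpenCV 4.12 (cv2) and the standard library are available. Lean on these libraries where they do the work, as an engineer would, in place of code of your own. Each camera call takes 0.05 s, during which the arm holds its last target. There are 200 camera calls.

### The job

Put the returned power banks on to charge. First swing the dock's upright carry handle over, away from the robot, all the way down to its stop so that the bays are clear; then turn over every power bank lying on the desk and lay each in a bay of its own, flat inside the rim and at rest, with its brass contact strips face down and its display face up. Leave the jar, the mouse and the pencil case where they are.

Things in the scene. Friction and masses are not known exactly. Their poses are not given: they have to be found in the camera images.
- dock: white charging dock, fixed to the desk, 130 x 322 mm (x, y); origin under its centre, z up, its +x side points away from the robot. Three bays side by side along its y at 90 mm pitch. Bay floors are 12 mm above the desk; round each bay a rim stands 6 mm above that floor (18 mm above the desk), the pocket measures 108 x 68 mm (x, y). Hinge ears 58 mm high at y = +-172 mm.
- bay0 (a point): centre of the floor of bay 0 (at the dock's y = -90 mm), 12 mm above the desk; a bank's long side goes along the dock's x
- bay1 (a point): centre of the floor of bay 1 (in the middle), 12 mm above the desk; a bank's long side goes along the dock's x
- bay2 (a point): centre of the floor of bay 2 (at the dock's y = +90 mm), 12 mm above the desk; a bank's long side goes along the dock's x
- handle (a joint): carry handle, a U-shaped steel bail across the dock, hinged about the dock's y axis: 0 upright over the bays (it starts 0 to 0.35 rad), grows as it swings over to the dock's +x side, 1.6 rad lying down at its stop. Stiff hinge (about 0.12 N m), it stays where it is left.
- bar_mid (a point): middle of the handle's cross bar, which has a round rubber grip 18 mm thick, 160 mm long, along the dock's y; 115 mm from the hinge axis
- hinge_mid (a point): point on the handle's hinge axis midway, 45 mm above the desk, over the dock's centre
- bank_a: a grey power bank, a flat slab 100 x 60 x 22 mm (x, y, z), about 220 g; origin at its centre. Its display face (+z) has a round charging ring and a small dark window, its contact face (-z) two brass strips and four small round feet. It starts lying flat on the desk, contact face up. One of the three is absent from some starts.
- bank_b: a grey power bank, a flat slab 100 x 60 x 22 mm (x, y, z), about 220 g; origin at its centre. Its display face (+z) has a round charging ring and a small dark window, its contact face (-z) two brass strips and four small round feet. It starts lying flat on the desk, contact face up. One of the three is absent from some starts.
- bank_c: a grey power bank, a flat slab 100 x 60 x 22 mm (x, y, z), about 220 g; origin at its centre. Its display face (+z) has a round charging ring and a small dark window, its contact face (-z) two brass strips and four small round feet. It starts lying flat on the desk, contact face up. One of the three is absent from some starts.
- jar: a low glass jar with a steel lid, 76 mm across, 85 mm high, standing on the far side of the desk; bystander
- mouse: a black computer mouse, 108 x 60 x 35 mm; bystander
- pencil_case: a white plastic pencil case, 75 x 160 x 40 mm; bystander
Not all that is in view belongs to the job. What is shaped like the bank_c but purple or turquoise is not meant.

How it is judged:
On the way:
1. the carry handle has been swung all the way down to its stop (value of joint handle above 1.53 rad), for 0.2 s.
At the end, for the whole second after the job is handed in: the handle is down at its stop (within 0.07 rad) and every power bank present lies at rest in a bay: centre within 9 mm of the bay's centre, long side along the dock's x within 0.15 rad, flat on the floor (within 3 mm and 0.07 rad), contact face down (value of joint handle above 1.53 rad and ((horizontal distance between bank_a and bay0 below 0.009 m and angle between the x axis of bank_a and the x axis of dock, either way round below 0.15 rad) or (horizontal distance between bank_a and bay1 below 0.009 m and angle between the x axis of bank_a and the x axis of dock, either way round below 0.15 rad) or (horizontal distance between bank_a and bay2 below 0.009 m and angle between the x axis of bank_a and the x axis of dock, either way round below 0.15 rad)) and angle between each of bank_a, bank_b, bank_c's own z axis and vertical below 0.07 rad and z of each of bank_a, bank_b, bank_c in the frame of dock below 0.0265 m and linear speed of each of bank_a, bank_b, bank_c below 0.02 m/s and ((horizontal distance between bank_b and bay0 below 0.009 m and angle between the x axis of bank_b and the x axis of dock, either way round below 0.15 rad) or (horizontal distance between bank_b and bay1 below 0.009 m and angle between the x axis of bank_b and the x axis of dock, either way round below 0.15 rad) or (horizontal distance between bank_b and bay2 below 0.009 m and angle between the x axis of bank_b and the x axis of dock, either way round below 0.15 rad)) and ((horizontal distance between bank_c and bay0 below 0.009 m and angle between the x axis of bank_c and the x axis of dock, either way round below 0.15 rad) or (horizontal distance between bank_c and bay1 below 0.009 m and angle between the x axis of bank_c and the x axis of dock, either way round below 0.15 rad) or (horizontal distance between bank_c and bay2 below 0.009 m and angle between the x axis of bank_c and the x axis of dock, either way round below 0.15 rad))); the robot touches nothing.
It fails at once if the jar is pushed more than 30 mm or tipped (distance of jar from where it was at the start of the episode above 0.03 m or angle between jar's own z axis and vertical above 0.5 rad).
It fails at once if the mouse is pushed more than 30 mm or tipped (distance of mouse from where it was at the start of the episode above 0.03 m or angle between mouse's own z axis and vertical above 0.5 rad).
It fails at once if the pencil case is pushed more than 30 mm or tipped (distance of pencil_case from where it was at the start of the episode above 0.03 m or angle between pencil_case's own z axis and vertical above 0.5 rad).
Of bank_a, bank_b, bank_c only 2 to 3 are there at a start; the rules pass over those that are not, and their reading is None.
At some moment in a run one of bank_a, bank_b, bank_c may be knocked a few centimetres aside while the robot is not near it.
Once in a run the grip may slacken for a moment while it holds something.
It also fails if it takes over 210 s, if anything falls off the work surface, if the arm or the gripper's body presses on something with over 40 N, if the wrist force passes 120 N, or if a joint passes its speed limit or range.

## Working session

There is one attempt and no reset: what is moved stays moved. The work goes in short steps, Python scripts to look and compute and a tool call to move; the robot and the scene stay as the last step left them, time stands still between calls to the robot, and variables do not carry over. Pictures are saved under pics/ and viewed, at most 14 in all, crops included, and the job is handed in when it is done.

Besides the shell and the picture viewer there is one more tool, called as name(argument=value, ...) on one line, values as JSON. move_arm: Moves the arm, as the interface text tells. Its arguments: {"type":"object","properties":{"moves":{"type":"array"},"newtons":{"type":"number"}},"required":["moves"]}

```bash
mkdir -p pics; ls; cat > h.py <<'E'
import numpy as np, cv2
from workcell import env
def cam(n,save=None):
    r=env.read_camera(n)
    if save: cv2.imwrite(f'pics/{save}.png',cv2.cvtColor(r['pixels'],cv2.COLOR_RGB2BGR))
    return r
def ray(r,uv):
    uv=np.asarray(uv,float).reshape(-1,1,2)
    n=cv2.undistortPoints(uv,np.array(r['camera_matrix']),np.array(r['distortion'])).reshape(-1,2)
    R=cv2.Rodrigues(np.array(r['rvec'],float))[0]; t=np.array(r['tvec'],float).ravel()
    d=np.c_[n,np.ones(len(n))]@R
    return -R.T@t,d
def plane(r,uv,z):
    o,d=ray(r,uv); return o+d*((z-o[2])/d[:,2])[:,None]
def proj(r,p):
    return cv2.projectPoints(np.asarray(p,float).reshape(-1,1,3),np.array(r['rvec'],float),np.array(r['tvec'],float),np.array(r['camera_matrix']),np.array(r['distortion']))[0].reshape(-1,2)
E
python3 - <<'E'
from h import *
for n in ('top','scene'):
    r=cam(n,n+'0'); o,d=ray(r,[[256,192]]); print(n,o,d,np.array(r['camera_matrix'])[0,0])
print(env.get_state())
E
```

```text
pics
top [ 0.45855335 -0.00872781  1.14559516] [[ 0.06797793 -0.01635972 -0.99758994]] 353.0837299292939
scene [1.18246168 0.34806306 0.74512926] [[-0.66106906 -0.35114531 -0.66328249]] 390.00585579450285
{'clock': 0.1, 'joint_pos': array([-1.46861319e+00,  3.13945414e-01,  4.50978403e-02,  1.30363862e+00,
        1.43933711e-05,  1.43120687e+00]), 'qvel': array([ 0.00042123, -0.00039548,  0.00344266,  0.00012445, -0.00223616,
        0.00018089]), 'tau': array([ 1.77142716e-03, -4.81723773e+01,  2.99245101e+01,  1.26663671e-02,
        1.63072440e-05, -7.51834904e-06]), 'tcp_pos': array([ 0.13762257, -0.55781854,  0.23848876]), 'orientation': array([-8.44651524e-04,  9.92701792e-01,  1.20592033e-01,  2.29974360e-05]), 'wrist_force': array([-0.17495054, -0.21002255, -0.0964165 ]), 'ft_torque': array([-0.02601529,  0.00757764,  0.01059061]), 'grip_force': 0.0, 'finger_gap': 0.08540445710045222}
```

View pics/top0.png

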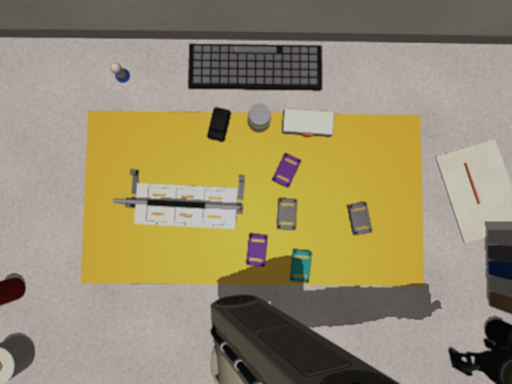

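View pics/scene0.png

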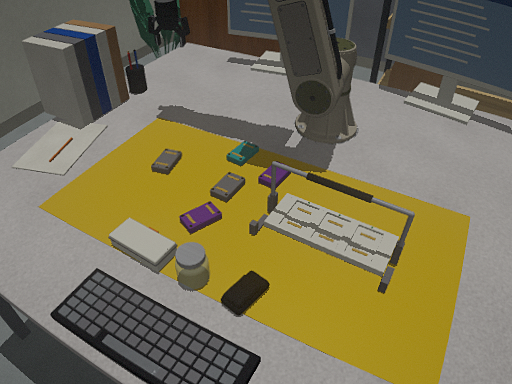

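Both pictures show the same layout. In top, up is +x and left is +y.
- **Candidates for a bank (top pixels):** grey (287,213), grey (360,218), purple (287,170), purple (257,250), turquoise (301,265).
- **Choice:** only the two grey ones, both contact face up. I see no third grey one.
- **Other objects:** the dock is at about (187,206) with its handle upright, the jar at (259,117), the mouse at (219,124) and the case at (307,122).

Next I'll measure and check the choice in a close crop.

```bash
cat >> h.py <<'E'
def rects(r,mask,z,amin=150):
    out=[]
    for c in cv2.findContours(mask.astype(np.uint8),cv2.RETR_EXTERNAL,cv2.CHAIN_APPROX_NONE)[0]:
        if cv2.contourArea(c)<amin: continue
        p=plane(r,c.reshape(-1,2),z)[:,:2].astype(np.float32)
        (x,y),(w,h),a=cv2.minAreaRect(p); 
        if w<h: w,h,a=h,w,a+90
        a=(a+90)%180-90
        out.append((c.reshape(-1,2).mean(0).round(),round(x,4),round(y,4),round(w,4),round(h,4),round(np.radians(a),3)))
    return out
def hsv(r): return cv2.cvtColor(r['pixels'],cv2.COLOR_RGB2HSV).astype(int)
def mat(r):
    H=hsv(r); m=((H[...,0]>18)&(H[...,0]<32)&(H[...,1]>120)).astype(np.uint8)
    c=max(cv2.findContours(m,cv2.RETR_EXTERNAL,cv2.CHAIN_APPROX_NONE)[0],key=cv2.contourArea)
    o=np.zeros_like(m); cv2.drawContours(o,[cv2.convexHull(c)],-1,1,-1); return o>0,m>0
def grey(r):
    H=hsv(r); o,m=mat(r); return o&(H[...,1]<60)&(H[...,2]<165)&(H[...,2]>60)
E
python3 - <<'E'
from h import *
r=cam('top'); H=hsv(r); o,m=mat(r)
print('hsv',[H[v,u] for u,v in((287,213),(360,218),(190,190),(187,203),(219,124))])
for k,mk,z in(('nonmat',o&~m,.022),('white',o&(H[...,1]<60)&(H[...,2]>190),.018)):
    print(k)
    for q in rects(r,mk,z):print(q)
r2=r['pixels'][120:290,90:430]; cv2.imwrite('pics/c1.png',cv2.cvtColor(cv2.resize(r2,None,fx=2.35,fy=2.35,interpolation=cv2.INTER_CUBIC),cv2.COLOR_RGB2BGR))
E
```

```text
hsv [array([  0,   9, 119]), array([  0,  10, 107]), array([ 30,   5, 195]), array([30, 38, 20]), array([170,  25,  31])]
nonmat
(array([300., 266.]), 0.3044, -0.1697, 0.1012, 0.062, np.float64(-0.102))
(array([257., 250.]), 0.3523, -0.0308, 0.102, 0.0611, np.float64(-0.094))
(array([359., 218.]), 0.4557, -0.3576, 0.0994, 0.0611, np.float64(0.187))
(array([286., 214.]), 0.4674, -0.1252, 0.0992, 0.06, np.float64(-0.05))
(array([181., 201.]), 0.511, 0.2204, 0.4129, 0.1744, np.float64(1.526))
(array([286., 170.]), 0.6078, -0.1239, 0.1013, 0.0604, np.float64(-0.435))
(array([308., 123.]), 0.759, -0.1932, 0.1682, 0.076, np.float64(1.543))
(array([236., 120.]), 0.7485, 0.0298, 0.201, 0.092, np.float64(-1.558))
white
(array([207., 219.]), 0.4517, 0.1345, 0.1873, 0.0595, np.float64(1.529))
(array([156., 217.]), 0.4583, 0.2819, 0.1531, 0.0585, np.float64(1.519))
(array([220., 195.]), 0.5281, 0.0867, 0.0978, 0.0439, np.float64(1.519))
(array([168., 190.]), 0.535, 0.2428, 0.2249, 0.0437, np.float64(1.527))
(array([309., 122.]), 0.7639, -0.1961, 0.154, 0.0629, np.float64(-1.558))
```

View pics/c1.png

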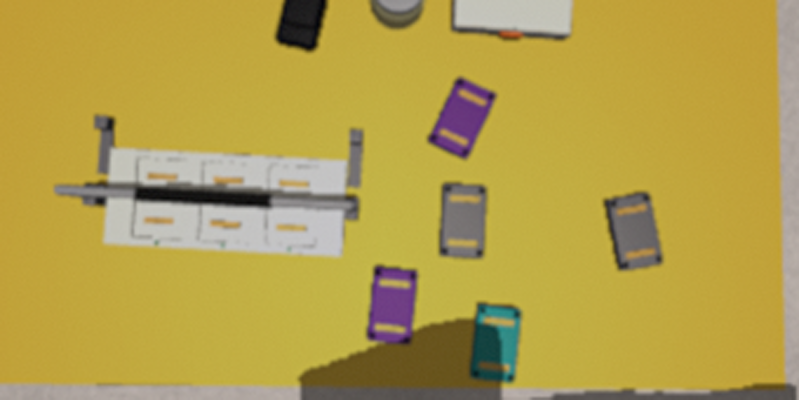

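The crop confirms it: grey banks with brass strips up at crop (463,220) and (633,231). The purple and turquoise ones are decoys. Next I'll get the dock pose and the handle angle.

```bash
python3 - <<'E'
from h import *
r=cam('top'); H=hsv(r); o,m=mat(r)
w=o&(H[...,1]<60)&(H[...,2]>165); w[:,:100]=0; w[:,250:]=0; w[:170]=0
w=cv2.morphologyEx(w.astype(np.uint8),cv2.MORPH_OPEN,np.ones((3,3)))
pts=np.argwhere(w)[:,::-1]
p=plane(r,cv2.convexHull(pts.astype(np.int32)).reshape(-1,2),.018)[:,:2].astype(np.float32)
print(cv2.minAreaRect(p)); print(cv2.boxPoints(cv2.minAreaRect(p)))
d=o&(H[...,2]<60); d[:,:100]=0; d[:,250:]=0; d[:170]=0
n,l,s,c=cv2.connectedComponentsWithStats(d.astype(np.uint8)); k=1+np.argmax(s[1:,4])
print(s[k],c[k]); 
for z in(.15,.16):print(plane(r,c[k],z))
q=cam('scene')
print('bar scene pix now vs proj later'); print(env.get_state()['joint_pos'])
E
```

```text
((0.489628404378891, 0.19654148817062378), (0.32164812088012695, 0.1304130256175995), 87.51608276367188)
[[0.4175132  0.0386945 ]
 [0.5478037  0.03304255]
 [0.5617436  0.35438848]
 [0.4314531  0.36004043]]
[148 200  57   8 283] [175.81978799 203.24381625]
[[0.49223612 0.20042278 0.15      ]]
[[0.4918978  0.19832202 0.16      ]]
bar scene pix now vs proj later
[-1.46859233e+00  3.13578433e-01  4.56059075e-02  1.30359952e+00
 -5.21919131e-05  1.43120631e+00]
```

move_arm(moves=[0.28,0.36,0,1.43,0,0.28,0.36,0,1.43,0,0.28,0.36,0,1.43,0,0.28,0.36,0,1.43,0,0.28,0.36,0,1.43,0,0.28,0.36,0,1.43,0,0.28,0.36,0,1.43,0,0.28,0.36,0,1.43,0,0.28,0.36,0,1.43,0,0.28,0.36,0,1.43,0,0.28,0.36,0,1.43,0,0.28,0.36,0,1.43,0])

```text
clock: 1.25
tcp_pos: [0.4207, -0.193, 0.2395]
orientation: [0.0, 0.665, 0.746, 0.001]
wrist_force: [-0.2, -0.3, 0.1]
finger_gap: 0.0002
grip_force: 0.0
```

move_arm(moves=[0.02,0.396,0,1.426,0,0.02,0.396,0,1.426,0,0.02,0.396,0,1.426,0,0.02,0.396,0,1.426,0,0.02,0.396,0,1.426,0,0.02,0.396,0,1.426,0,0.02,0.396,0,1.426,0,0.02,0.396,0,1.426,0,0.02,0.396,0,1.426,0,0.02,0.396,0,1.426,0,0.02,0.396,-0.045,1.426,0,0.02,0.396,-0.085,1.426,0])

```text
clock: 2.25
tcp_pos: [0.44, 0.2002, 0.1574]
orientation: [0.004, 0.017, 1.0, 0.001]
wrist_force: [0.0, -0.4, -0.7]
finger_gap: 0.0004
grip_force: 0.0
```

move_arm(moves=[0.03,0,0,0,0,0.06,0,0,0,0,0.087,0,-0.01,0,0,0.11,0,-0.027,0,0,0.125,0,-0.044,0,0,0.131,0,-0.054,0,0,0.121,0,-0.015,0,0,0.121,0,0.01,0,0,0.155,0,0.01,0,0,0.16,0,-0.03,0,0,0.163,0,-0.065,0,0,0.166,0,-0.092,0,0])

```text
clock: 3.25
tcp_pos: [0.6032, 0.1976, 0.0623]
orientation: [-0.0, 0.022, 1.0, 0.0]
wrist_force: [-0.5, -0.6, -0.7]
finger_gap: -0.0003
grip_force: 0.0
```

```bash
python3 - <<'E'
from h import *
r=cam('scene','s1'); r=cam('top','t1')
E
```

```text
(no output)
```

View pics/s1.png

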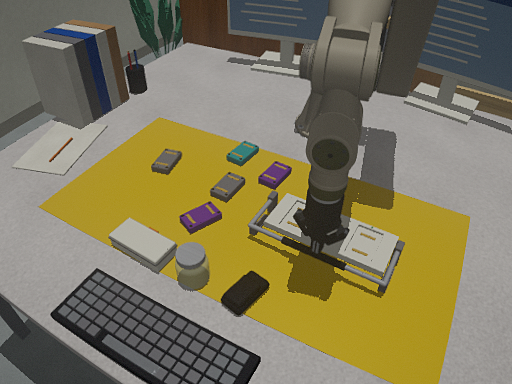

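The handle is nearly down, with the bar at about (315,250). No other grey bank has appeared. I'll press it to the stop.

move_arm(moves=[0,0,-0.006,0,0,0,0,-0.009,0,0,0,0,-0.012,0,0,0,0,-0.012,0,0,0,0,-0.012,0,0,0,0,-0.012,0,0])

```text
clock: 3.85
tcp_pos: [0.6036, 0.1978, 0.058]
orientation: [0.002, 0.022, 1.0, 0.0]
wrist_force: [-10.7, -2.5, 28.5]
finger_gap: -0.0001
grip_force: 14.4
```

move_arm(moves=[0,0,0.04,0,0,0,0,0.08,0,0,-0.103,-0.325,0.1,0,0.085,-0.103,-0.325,0.1,0,0.085,-0.103,-0.325,0.1,0,0.085,-0.103,-0.325,0.1,0,0.085,-0.103,-0.325,0.1,0,0.085,-0.103,-0.325,0.1,0,0.085,-0.103,-0.325,0.1,0,0.085,-0.103,-0.325,0.1,0,0.085,-0.103,-0.325,0.1,0,0.085,-0.103,-0.325,0.1,0,0.085])

```text
clock: 4.85
tcp_pos: [0.5, -0.1298, 0.153]
orientation: [0.001, 0.024, 1.0, -0.0]
wrist_force: [0.7, -0.7, -0.0]
finger_gap: 0.0848
grip_force: 0.0
```

```bash
python3 - <<'E'
from h import *
r=cam('top','t2')
for q in rects(r,grey(r),.022):print(q)
w=cam('wrist','w2'); print(ray(w,[[256,192]]))
print(env.get_state()['tcp_pos'])
E
```

```text
(array([234., 184.]), 0.5376, 0.0666, 0.137, 0.1018, np.float64(-0.045))
(array([137., 179.]), 0.5704, 0.3592, 0.1658, 0.08, np.float64(-0.646))
(array([315., 229.]), 0.399, -0.2322, 0.4643, 0.2739, np.float64(-0.437))
(array([259., 118.]), 0.7722, -0.0347, 0.0649, 0.0396, np.float64(-1.558))
(array([ 0.41836856, -0.12438875,  0.28728733]), array([[ 0.31152607, -0.02198728, -0.950093  ]]))
[ 0.50057617 -0.12702824  0.15248278]
```

View pics/w2.png

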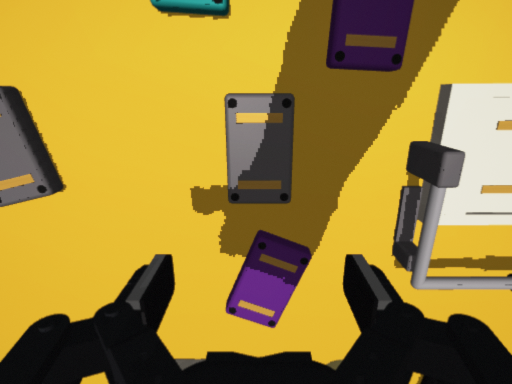

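The wrist view looks from +x back toward the robot. The near bank's corners are at about (226,94), (294,94), (292,203) and (229,203). I'll measure it from here.

```bash
python3 - <<'E'
from h import *
w=cam('wrist')
p=plane(w,[[226,94],[294,94],[292,203],[229,203]],.022); print(p.round(4)); print(p.mean(0))
E
```

```text
[[ 0.418  -0.1506  0.022 ]
 [ 0.4205 -0.0936  0.022 ]
 [ 0.5178 -0.0959  0.022 ]
 [ 0.5153 -0.1553  0.022 ]]
[ 0.46790381 -0.12385107  0.022     ]
```

move_arm(moves=[0.002,0.001,-0.04,0,0.085,0.002,0.001,-0.08,0,0.085,0.002,0.001,-0.12,0,0.085,0.002,0.001,-0.142,0,0.085,0.002,0.001,-0.142,0,0.085,0.002,0.001,-0.142,0,0.05,0.002,0.001,-0.142,0,0.05,0.002,0.001,-0.142,0,0.05,0.002,0.001,-0.142,0,0.05,0.002,0.001,-0.142,0,0.05], newtons=20)

```text
clock: 5.83
tcp_pos: [0.5044, -0.1266, 0.0119]
orientation: [0.002, 0.022, 1.0, -0.0]
wrist_force: [0.2, 2.3, 5.2]
finger_gap: 0.0597
grip_force: 23.2
```

move_arm(moves=[0,0,0.015,0,0.05,0,0,0.03,0,0.05,0,0,0.05,0,0.05,0,0,0.07,0,0.05,0,0,0.1,0,0.05,0,0,0.13,0,0.05,0,0,0.13,0,0.05,0,0,0.13,0,0.05])

```text
clock: 6.5
tcp_pos: [0.5042, -0.1271, 0.1425]
orientation: [0.003, 0.022, 1.0, -0.001]
wrist_force: [0.7, -0.3, -1.8]
finger_gap: 0.0595
grip_force: 22.5
```

```bash
python3 - <<'E'
from h import *
r=cam('wrist','w3'); s=cam('scene','s3')
a=r['pixels'][:,100:420]; b=s['pixels'][60:300,130:350]
b=cv2.resize(b,(352,384)); cv2.imwrite('pics/j3.png',cv2.cvtColor(np.hstack([a,b]),cv2.COLOR_RGB2BGR))
E
```

```text
(no output)
```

View pics/j3.png

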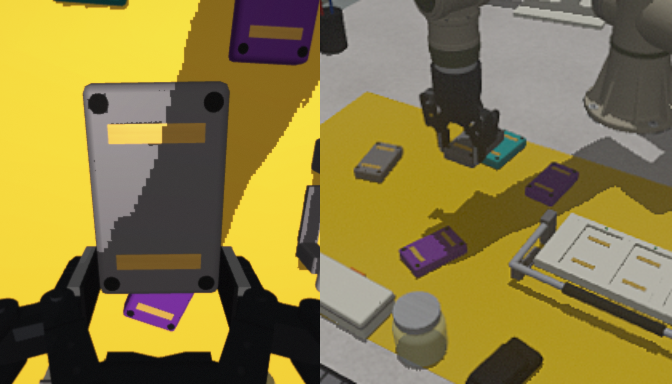

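The bank is held rigidly level, with its strips at (155,133) and (158,262) in the left half. I'll carry it to free desk low down, then ease the grip so it swings down about the pads.

move_arm(moves=[0.02,-0.04,-0.01,0,0.05,0.02,-0.08,-0.03,0,0.05,0.02,-0.108,-0.05,0,0.05,0.02,-0.108,-0.05,0,0.05,0.02,-0.108,-0.05,0,0.057,0.02,-0.108,-0.05,0,0.057,0.02,-0.108,-0.05,0,0.058], newtons=20)

```text
clock: 7.18
tcp_pos: [0.5223, -0.2333, 0.0897]
orientation: [-0.001, 0.022, 1.0, 0.001]
wrist_force: [0.7, 1.0, -1.7]
finger_gap: 0.0598
grip_force: 22.8
```

move_arm(moves=[0,0,0,0,0.0588,0,0,0,0,0.0588,0,0,0,0,0.0588], newtons=10)

```text
clock: 7.43
tcp_pos: [0.5231, -0.2336, 0.0907]
orientation: [0.001, 0.021, 1.0, -0.0]
wrist_force: [0.1, 0.4, -2.6]
finger_gap: 0.0593
grip_force: 22.8
```

move_arm(moves=[0,0,0,0,0.0594,0,0,0,0,0.0594,0,0,0,0,0.0594])

```text
clock: 7.68
tcp_pos: [0.5228, -0.2342, 0.0902]
orientation: [0.0, 0.022, 1.0, -0.0]
wrist_force: [0.3, 0.5, -1.6]
finger_gap: 0.0596
grip_force: 22.4
```

move_arm(moves=[0,0,0,0,0.0597,0,0,0,0,0.0597,0,0,0,0,0.0597])

```text
clock: 7.93
tcp_pos: [0.5226, -0.2343, 0.0899]
orientation: [-0.0, 0.022, 1.0, 0.0]
wrist_force: [-1.0, -0.6, -1.7]
finger_gap: 0.0598
grip_force: 12.5
```

The grip force does follow the commanded gap, so I'll ease a little further.

move_arm(moves=[0,0,0,0,0.0599,0,0,0,0,0.0599,0,0,0,0,0.0599])

```text
clock: 8.18
tcp_pos: [0.5229, -0.2344, 0.0902]
orientation: [0.0, 0.022, 1.0, 0.0]
wrist_force: [-0.2, -0.2, -1.5]
finger_gap: 0.0598
grip_force: 2.7
```

```bash
python3 - <<'E'
from h import *
r=cam('wrist'); s=cam('scene')
a=r['pixels'][:,100:420]; b=s['pixels'][60:300,130:350]
b=cv2.resize(b,(352,384)); cv2.imwrite('pics/j4.png',cv2.cvtColor(np.hstack([a,b]),cv2.COLOR_RGB2BGR))
E
```

```text
(no output)
```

View pics/j4.png

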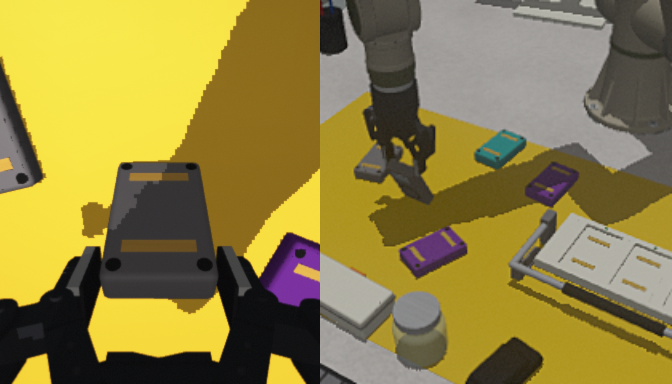

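The bank has pivoted: its far end at (158,165) points well downward. I'll let it swing further.

move_arm(moves=[0,0,0,0,0.0599,0,0,0,0,0.0599,0,0,0,0,0.0599,0,0,0,0,0.0599])

```text
clock: 8.62
tcp_pos: [0.5228, -0.2344, 0.0901]
orientation: [0.0, 0.022, 1.0, -0.0]
wrist_force: [0.1, 1.0, -1.1]
finger_gap: 0.0601
grip_force: 2.8
```

```bash
cat >> h.py <<'E'
def tilt(r,y0,save=None):
    """brass blobs in wrist view near held bank -> pixel rows"""
    H=hsv(r); m=((H[...,0]>10)&(H[...,0]<22)&(H[...,1]>80)&(H[...,2]>60)).astype(np.uint8)
    n,l,s,c=cv2.connectedComponentsWithStats(m)
    return [(c[i].round(),s[i][2:]) for i in range(1,n) if s[i][4]>60]
E
python3 - <<'E'
from h import *
r=cam('wrist','w5'); print(tilt(r,0)); print(env.get_state()['tcp_pos'])
E
```

```text
[(array([388., 107.]), array([  276,   277, 30310], dtype=int32)), (array([119., 114.]), array([ 51, 139, 278], dtype=int32)), (array([44., 79.]), array([ 64,  30, 947], dtype=int32)), (array([ 42., 168.]), array([35, 67, 68], dtype=int32)), (array([ 83., 169.]), array([ 58,  25, 698], dtype=int32)), (array([258., 177.]), array([ 60,   9, 480], dtype=int32)), (array([195., 219.]), array([ 31,  38, 692], dtype=int32)), (array([408., 248.]), array([ 97,  38, 143], dtype=int32)), (array([258., 245.]), array([ 77,  13, 945], dtype=int32)), (array([417., 276.]), array([ 48,  24, 437], dtype=int32)), (array([275., 302.]), array([132,  42, 521], dtype=int32)), (array([ 69., 322.]), array([68, 57, 92], dtype=int32)), (array([459., 332.]), array([54, 54, 70], dtype=int32)), (array([232., 353.]), array([56,  7, 70], dtype=int32)), (array([289., 353.]), array([47,  6, 63], dtype=int32))]
[ 0.52280891 -0.23441137  0.09010996]
```

```bash
cat >> h.py <<'E'
def ang(r,far,near,sep):
    """two strip centre pixels; bank hinged in a vertical plane y=const: near strip at rough depth; solve tilt from separation + pad axis"""
    o,d=ray(r,[far,near]); return o,d
E
python3 - <<'E'
from h import *
r=cam('wrist'); o,d=ray(r,[[258,177],[258,245]])
p=plane(r,[[258,117],[258,185]],.022) ; print('cam',o)
# strips seen flat in w2 (rows 117,185), camera then at:
o2=np.array([.41836856,-.12438875,.28728733]); p=o2+d*0
q=ray(r,[[259,117.5],[259,185]])[1]; f=o2+q*((.022-o2[2])/q[:,2])[:,None]; print('flat strips x',f[:,0]); S=f[1,0]-f[0,0]
tx,tz=.5228,.0922   # pad contact axis approx
xo=.5025-.5  # unused
from scipy.optimize import brentq
c=.501-.4679   # axis distance from bank centre
for tz in(.089,.092,.096):
    # contact face is 8 mm above axis, strip at s from axis along the bank
    for u,s in((d[0],c+S/2),(d[1],c-S/2)):
        g=lambda a:(lambda X,Z:(X-o[0])*u[2]-(Z-o[2])*u[0])(tx-s*np.cos(a)-.008*np.sin(a),tz-s*np.sin(a)+.008*np.cos(a))
        aa=np.linspace(-.2,2,200); v=[g(a) for a in aa]; print(tz,[round(aa[i],2) for i in range(199) if v[i]*v[i+1]<0])
E
```

```text
cam [ 0.44092223 -0.23085695  0.22470586]
flat strips x [0.43790995 0.49845261]
0.089 [np.float64(1.22)]
0.089 [np.float64(1.4)]
0.092 [np.float64(1.19)]
0.092 []
0.096 [np.float64(1.17)]
0.096 []
```

The tilt is about 1.2 rad. I'll lower the edge onto the desk and walk the pads over in an arc so the bank comes upright and past vertical.

move_arm(moves=[0,0,-0.006,0,0.0599,0,0,-0.011,0,0.0599,-0.005,0,-0.011,0,0.0599,-0.01,0,-0.01,0,0.0599,-0.017,0,-0.0095,0,0.0599,-0.025,0,-0.01,0,0.0599,-0.031,0,-0.0105,0,0.0599,-0.039,0,-0.011,0,0.0599,-0.047,0,-0.011,0,0.0599,-0.055,0,-0.0125,0,0.0599])

```text
clock: 9.55
tcp_pos: [0.4667, -0.2343, 0.0775]
orientation: [-0.0, 0.022, 1.0, 0.0]
wrist_force: [0.4, 2.2, 3.9]
finger_gap: 0.0597
grip_force: 4.4
```

```bash
python3 - <<'E'
from h import *
r=cam('wrist'); s=cam('scene')
a=r['pixels'][:,100:420]; b=s['pixels'][60:300,130:350]
b=cv2.resize(b,(352,384)); cv2.imwrite('pics/j5.png',cv2.cvtColor(np.hstack([a,b]),cv2.COLOR_RGB2BGR))
E
```

```text
(no output)
```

View pics/j5.png

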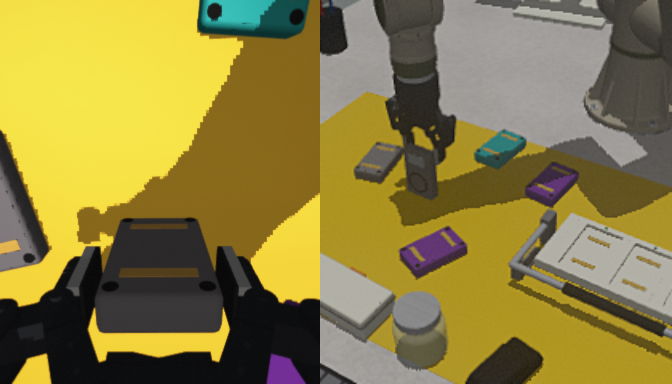

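The bank is nearly upright, with its display face (ring) toward +x at right (420,175). I'll carry on over the top.

move_arm(moves=[-0.01,0,0,0,0.0599,-0.02,0,-0.001,0,0.0599,-0.03,0,-0.004,0,0.0599,-0.04,0,-0.008,0,0.0599])

```text
clock: 9.98
tcp_pos: [0.4269, -0.2343, 0.0699]
orientation: [0.0, 0.022, 1.0, -0.0]
wrist_force: [-0.9, 0.9, 3.2]
finger_gap: 0.0597
grip_force: 5.2
```

```bash
python3 - <<'E'
from h import *
r=cam('wrist'); s=cam('scene')
a=r['pixels'][:,100:420]; b=s['pixels'][60:300,130:350]
b=cv2.resize(b,(352,384)); cv2.imwrite('pics/j6.png',cv2.cvtColor(np.hstack([a,b]),cv2.COLOR_RGB2BGR))
E
```

```text
(no output)
```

View pics/j6.png

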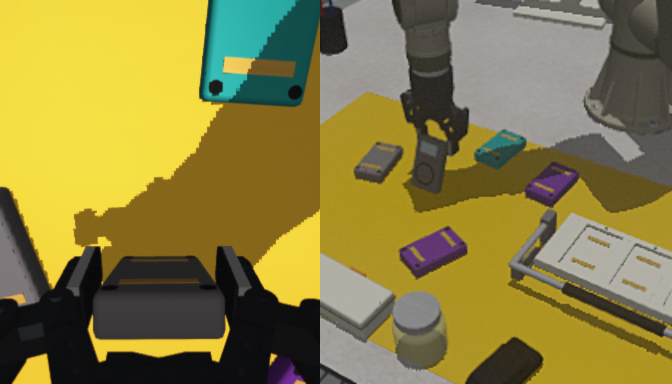

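It is past vertical, leaning toward the robot. I'll continue down the arc, then release.

move_arm(moves=[-0.013,0,-0.01,0,0.0599,-0.023,0,-0.02,0,0.0599,-0.03,0,-0.03,0,0.0599,-0.035,0,-0.04,0,0.0599,-0.037,0,-0.046,0,0.0599,-0.037,0,-0.046,0,0.085,-0.037,0,-0.046,0,0.085,-0.037,0,-0.046,0,0.085,-0.037,0,-0.03,0,0.085,-0.037,0,0.01,0,0.085,-0.02,0,0.04,0,0.085,0.01,0,0.08,0,0.085])

```text
clock: 11.08
tcp_pos: [0.4318, -0.2338, 0.1446]
orientation: [-0.0, 0.023, 1.0, 0.0]
wrist_force: [0.7, -0.7, -0.0]
finger_gap: 0.0848
grip_force: 0.0
```

```bash
python3 - <<'E'
from h import *
r=cam('wrist'); s=cam('scene'); print(env.get_state()['tcp_pos'])
cv2.imwrite('pics/w6.png',cv2.cvtColor(r['pixels'],cv2.COLOR_RGB2BGR))
E
```

```text
[ 0.43962833 -0.23781899  0.1497331 ]
```

View pics/w6.png

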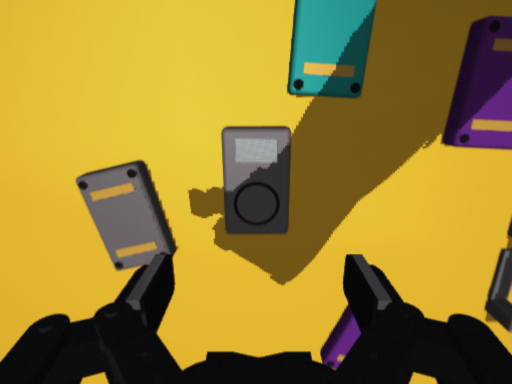

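Flipped: the display is up, with corners at about (223,127), (291,127), (288,233) and (225,233). Next I'll grasp it at its centre and place it in bay 0.

```bash
cat >> h.py <<'E'
def wbank(r,uv,z=.022):
    """bank seen in wrist view at pixel uv -> centre, yaw (grey blob, low saturation)"""
    H=hsv(r); m=((H[...,1]<50)&(H[...,2]>25)).astype(np.uint8); m[255:]=0
    m=cv2.morphologyEx(m,cv2.MORPH_CLOSE,np.ones((9,9)))
    n,l=cv2.connectedComponents(m); k=l[uv[1],uv[0]]
    return k, rects(r,l==k,z)
E
python3 - <<'E'
from h import *
r=cam('wrist'); print(wbank(r,(256,180)))
p=plane(r,[[223,127],[291,127],[288,233],[225,233]],.022);print(p.round(4),p.mean(0),np.arctan2(*(p[3]+p[2]-p[0]-p[1])[[1,0]])); print(env.get_state()['tcp_pos'])
print(wbank(r,(110,220)))
E
```

```text
(np.int32(3), [(array([261., 166.]), 0.4242, -0.2355, 0.0969, 0.0576, np.float64(-0.041))])
[[ 0.3853 -0.267   0.022 ]
 [ 0.3876 -0.2088  0.022 ]
 [ 0.4883 -0.2121  0.022 ]
 [ 0.486  -0.2731  0.022 ]] [ 0.43677826 -0.24026518  0.022     ] -0.04673671347870082
[ 0.4368285  -0.23637019  0.1467372 ]
(np.int32(6), [(array([134., 201.]), 0.4536, -0.3555, 0.0977, 0.0632, np.float64(0.193))])
```

```bash
python3 - <<'E'
from h import *
for i in range(2):
    r=cam('wrist'); print(wbank(r,(256,175))[1],env.get_state()['tcp_pos'])
print(wbank(r,(110,210))[1])
t=cam('top')
for q in rects(t,grey(t),.022):print(q)
E
```

```text
[(array([260., 171.]), 0.4245, -0.2355, 0.0968, 0.0575, np.float64(-0.041))] [ 0.43446583 -0.23503928  0.14444905]
[(array([258., 174.]), 0.4242, -0.2355, 0.0975, 0.0574, np.float64(-0.04))] [ 0.43285931 -0.23412154  0.14290041]
[(array([129., 208.]), 0.4535, -0.3554, 0.0979, 0.0636, np.float64(0.191))]
(array([373., 236.]), 0.4087, -0.3748, 0.3352, 0.1298, np.float64(-1.017))
(array([234., 184.]), 0.5376, 0.0666, 0.137, 0.1018, np.float64(-0.045))
(array([137., 179.]), 0.5698, 0.3584, 0.1658, 0.078, np.float64(-0.646))
(array([259., 118.]), 0.7722, -0.0347, 0.0649, 0.0396, np.float64(-1.558))
```

move_arm(moves=[-0.013,-0.001,-0.04,0,0.085,-0.013,-0.001,-0.08,0,0.085,-0.013,-0.001,-0.115,0,0.085,-0.013,-0.001,-0.132,0,0.085,-0.013,-0.001,-0.132,0,0.085,-0.013,-0.001,-0.132,0,0.05,-0.013,-0.001,-0.132,0,0.05,-0.013,-0.001,-0.132,0,0.05,-0.013,-0.001,-0.132,0,0.05,-0.013,-0.001,-0.132,0,0.05], newtons=60)

```text
clock: 12.22
tcp_pos: [0.4205, -0.236, 0.0121]
orientation: [0.001, 0.022, 1.0, -0.001]
wrist_force: [-1.1, -0.5, 3.6]
finger_gap: 0.0584
grip_force: 65.7
```

move_arm(moves=[0,0,0,0,0.075,0,0,0,0,0.075,0.003,0,0.005,0,0.075,0.003,0,0.005,0,0.075,0.003,0,0.005,0,0.05,0.003,0,0.005,0,0.05,0.003,0,0.005,0,0.05,0.003,0,0.005,0,0.05])

```text
clock: 12.88
tcp_pos: [0.4232, -0.2356, 0.0166]
orientation: [0.001, 0.022, 1.0, -0.0]
wrist_force: [-0.8, -0.0, 5.9]
finger_gap: 0.058
grip_force: 63.9
```

```bash
python3 - <<'E'
from h import *
s=env.get_state(); print(s['tcp_pos'],s['orientation'],s['grip_force'])
E
```

```text
[ 0.42318759 -0.23564808  0.01661502] [ 5.34796904e-04  2.18293362e-02  9.99761506e-01 -3.54168591e-04] 63.94814729690552
```

move_arm(moves=[0,0,0.03,0,0.05,0,0,0.07,0,0.05,0.062,0.342,0.1,0,0.05,0.062,0.342,0.1,0,0.05,0.062,0.342,0.1,0,0.05,0.062,0.342,0.1,0,0.05,0.062,0.342,0.1,0,0.05,0.062,0.342,0.1,0,0.05,0.062,0.342,0.1,0,0.05,0.062,0.342,0.1,0,0.05,0.062,0.342,0.1,0,0.05,0.062,0.342,0.1,0,0.05])

```text
clock: 13.88
tcp_pos: [0.485, 0.1103, 0.1159]
orientation: [0.0, 0.019, 1.0, 0.001]
wrist_force: [-0.4, -0.6, -1.2]
finger_gap: 0.0583
grip_force: 66.5
```

move_arm(moves=[0,0,-0.03,0,0.05,0,0,-0.055,0,0.05,0,0,-0.07,0,0.05,0,0,-0.078,0,0.05,0,0,-0.078,0,0.05])

```text
clock: 14.3
tcp_pos: [0.4826, 0.1058, 0.0357]
orientation: [-0.002, 0.022, 1.0, -0.0]
wrist_force: [-0.1, -0.6, -2.1]
finger_gap: 0.0577
grip_force: 66.4
```

```bash
python3 - <<'E'
from h import *
r=cam('wrist'); s=cam('scene'); print(env.get_state()['tcp_pos'],env.get_state()['wrist_force'])
a=r['pixels'][:,90:430]; b=s['pixels'][130:330,210:430]
b=cv2.resize(b,(422,384)); cv2.imwrite('pics/j7.png',cv2.cvtColor(np.hstack([a,b]),cv2.COLOR_RGB2BGR))
E
```

```text
[0.48473799 0.1060965  0.03801821] [ 0.07166554 -0.25888954 -1.27594252]
```

View pics/j7.png

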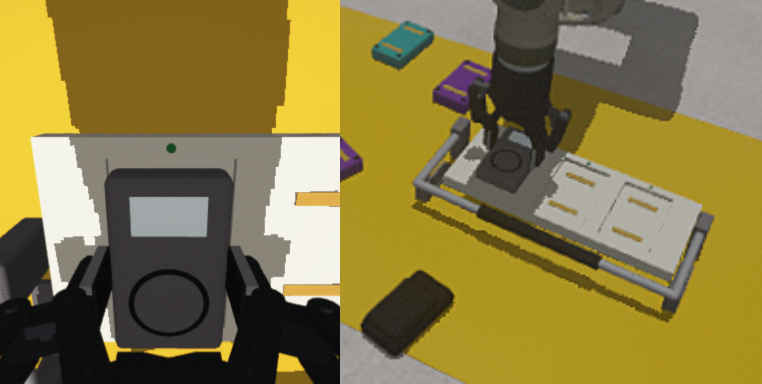

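The bank sits over bay 0, centred on the green LED: LED at (171,148), bank middle at about (169,258). Lowering and releasing.

move_arm(moves=[0,0,-0.005,0,0.05,0,0,-0.009,0,0.05,0,0,-0.009,0,0.05,0,0,-0.009,0,0.05])

```text
clock: 14.73
tcp_pos: [0.4848, 0.1066, 0.029]
orientation: [0.0, 0.022, 1.0, 0.0]
wrist_force: [-0.3, -0.2, -2.1]
finger_gap: 0.0583
grip_force: 66.5
```

move_arm(moves=[0,0,-0.001,0,0.05,0,0,-0.001,0,0.07,0,0,-0.001,0,0.07,0,0,-0.001,0,0.07,0,0,0.03,0,0.075,0,0,0.07,0,0.075,0,-0.04,0.1,0,0.085,0,-0.08,0.1,0,0.085,0,-0.15,0.1,0,0.085,0,-0.15,0.1,0,0.085,0,-0.15,0.1,0,0.085])

```text
clock: 15.65
tcp_pos: [0.4857, -0.0486, 0.1297]
orientation: [0.001, 0.025, 1.0, -0.001]
wrist_force: [1.0, 0.2, 0.2]
finger_gap: 0.0851
grip_force: 0.0
```

```bash
python3 - <<'E'
from h import *
t=cam('top','t7');w=cam('wrist','w7'); print(env.get_state()['tcp_pos'])
for q in rects(t,grey(t),.022):print(q)
H=hsv(t); dk=(H[...,2]<150)&(H[...,1]<60); dk[:,:195]=0; dk[:,250:]=0; dk[:180]=0; dk[232:]=0
for q in rects(t,dk,.034):print('dock',q)
E
```

```text
[ 0.48477628 -0.04469639  0.1290015 ]
(array([359., 218.]), 0.4556, -0.3576, 0.096, 0.0561, np.float64(0.187))
(array([214., 206.]), 0.4873, 0.1075, 0.1075, 0.066, np.float64(-0.042))
(array([233., 179.]), 0.5809, 0.0476, 0.1315, 0.0714, np.float64(0.777))
(array([265., 231.]), 0.4043, -0.0595, 0.3897, 0.2241, np.float64(-0.263))
(array([137., 179.]), 0.5508, 0.3342, 0.1394, 0.0939, np.float64(-0.106))
(array([259., 118.]), 0.7722, -0.0347, 0.0649, 0.0396, np.float64(-1.558))
dock (array([214., 206.]), 0.4884, 0.106, 0.1004, 0.0642, np.float64(-0.047))
dock (array([243., 205.]), 0.4917, 0.0151, 0.1604, 0.0409, np.float64(0.011))
```

Bay 0 now holds its bank at (0.488,0.106), against the bay centre (0.486,0.107). On to the second bank.

move_arm(moves=[0.002,-0.307,0.02,0.234,0.085,0.002,-0.307,0.02,0.234,0.085,0.002,-0.307,0.02,0.234,0.085,0.002,-0.307,0.02,0.234,0.085,0.002,-0.307,0.02,0.234,0.085,0.002,-0.307,0.02,0.234,0.085,0.002,-0.307,0.02,0.234,0.085,0.002,-0.307,0.02,0.234,0.085,0.002,-0.307,0.02,0.234,0.085,0.002,-0.307,0.02,0.234,0.085])

```text
clock: 16.58
tcp_pos: [0.487, -0.3504, 0.1482]
orientation: [-0.0, -0.095, 0.996, 0.001]
wrist_force: [0.2, 0.8, -0.3]
finger_gap: 0.0851
grip_force: 0.0
```

```bash
python3 - <<'E'
from h import *
w=cam('wrist','w8'); print(env.get_state()['tcp_pos']); print(wbank(w,tuple(proj(w,[.455,-.357,.022])[0].astype(int)))[1])
E
```

```text
[ 0.48680184 -0.34909827  0.14818832]
[(array([255., 148.]), 0.4554, -0.3601, 0.096, 0.0578, np.float64(0.191))]
```

move_arm(moves=[0,-0.002,-0.04,0,0.085,0,-0.002,-0.08,0,0.085,0,-0.002,-0.12,0,0.085,0,-0.002,-0.136,0,0.085,0,-0.002,-0.136,0,0.085,0,-0.002,-0.136,0,0.05,0,-0.002,-0.136,0,0.05,0,-0.002,-0.136,0,0.05,0,-0.002,-0.136,0,0.05,0,-0.002,-0.136,0,0.05], newtons=20)

```text
clock: 17.47
tcp_pos: [0.4882, -0.353, 0.015]
orientation: [0.002, -0.095, 0.995, -0.001]
wrist_force: [0.7, 2.5, 6.7]
finger_gap: 0.0593
grip_force: 23.1
```

move_arm(moves=[0,0,0.02,0,0.05,0,0,0.05,0,0.05,0.02,0.03,0.08,-0.1,0.05,0.035,0.05,0.08,-0.234,0.05,0.035,0.05,0.08,-0.234,0.0588,0.035,0.05,0.08,-0.234,0.0594,0.035,0.05,0.08,-0.234,0.0594,0.035,0.05,0.08,-0.234,0.0597,0.035,0.05,0.08,-0.234,0.0597])

```text
clock: 18.22
tcp_pos: [0.5207, -0.3028, 0.092]
orientation: [-0.001, 0.022, 1.0, 0.0]
wrist_force: [-0.2, -0.0, -1.9]
finger_gap: 0.0597
grip_force: 9.7
```

move_arm(moves=[0,0,0,0,0.0598,0,0,0,0,0.0599,0,0,0,0,0.0599,0,0,0,0,0.0599,0,0,0,0,0.0599])

```text
clock: 18.63
tcp_pos: [0.5216, -0.3025, 0.0928]
orientation: [-0.0, 0.022, 1.0, 0.0]
wrist_force: [-0.0, 0.2, -2.3]
finger_gap: 0.06
grip_force: 2.3
```

```bash
python3 - <<'E'
from h import *
w=cam('wrist','w9'); print(env.get_state()['tcp_pos']); print([q for q in tilt(w,0) if 230<q[0][0]<290 and q[1][2]>300])
E
```

```text
[ 0.52162143 -0.3024319   0.0927866 ]
[(array([258., 186.]), array([ 58,   8, 424], dtype=int32)), (array([259., 250.]), array([ 76,  12, 867], dtype=int32)), (array([274., 304.]), array([128,  33, 394], dtype=int32))]
```

Same tilt as with the first bank, so I'll use the same arc.

move_arm(moves=[0,0,-0.008,0,0.0599,0,0,-0.013,0,0.0599,-0.005,0,-0.013,0,0.0599,-0.01,0,-0.012,0,0.0599,-0.017,0,-0.0115,0,0.0599,-0.025,0,-0.012,0,0.0599,-0.031,0,-0.0125,0,0.0599,-0.039,0,-0.013,0,0.0599,-0.047,0,-0.013,0,0.0599,-0.055,0,-0.0145,0,0.0599])

```text
clock: 19.52
tcp_pos: [0.4659, -0.3024, 0.0787]
orientation: [0.0, 0.022, 1.0, -0.0]
wrist_force: [-0.4, 0.4, 3.0]
finger_gap: 0.0593
grip_force: 3.8
```

move_arm(moves=[-0.01,0,0,0,0.0599,-0.02,0,-0.001,0,0.0599,-0.03,0,-0.004,0,0.0599,-0.04,0,-0.008,0,0.0599])

```text
clock: 19.85
tcp_pos: [0.426, -0.3023, 0.071]
orientation: [0.001, 0.022, 1.0, -0.0]
wrist_force: [-1.3, 2.1, 4.6]
finger_gap: 0.0601
grip_force: 5.1
```

```bash
python3 - <<'E'
from h import *
r=cam('wrist'); s=cam('scene'); print(env.get_state()['tcp_pos'])
a=r['pixels'][:,100:420]; b=s['pixels'][60:300,100:320]
b=cv2.resize(b,(352,384)); cv2.imwrite('pics/j8.png',cv2.cvtColor(np.hstack([a,b]),cv2.COLOR_RGB2BGR))
E
```

```text
[ 0.42448339 -0.30178643  0.07008595]
```

View pics/j8.png

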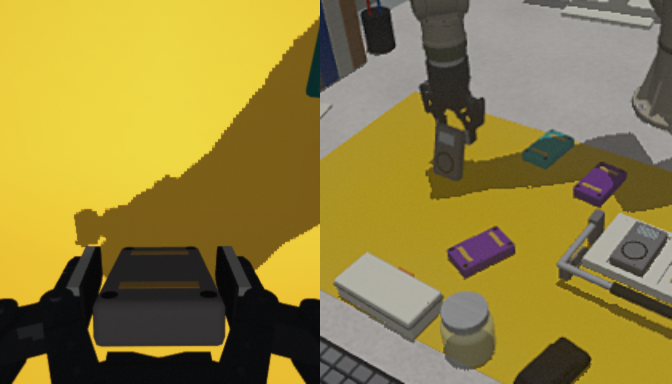

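It leans past vertical, a bit less than the first bank did, and bay 0 holds the first bank display up. I'll go on down the arc with a little more travel.

move_arm(moves=[-0.01,0,-0.004,0,0.0599,-0.02,0,-0.01,0,0.0599,-0.031,0,-0.02,0,0.0599,-0.038,0,-0.03,0,0.0599,-0.043,0,-0.04,0,0.0599,-0.045,0,-0.046,0,0.0599,-0.045,0,-0.046,0,0.085,-0.045,0,-0.046,0,0.085,-0.045,0,-0.046,0,0.085,-0.045,0,-0.025,0,0.085,-0.03,0,0.02,0,0.085,0.01,0,0.06,0,0.085])

```text
clock: 20.95
tcp_pos: [0.4214, -0.3016, 0.1172]
orientation: [-0.001, 0.023, 1.0, 0.001]
wrist_force: [0.6, -1.0, -0.9]
finger_gap: 0.085
grip_force: 0.0
```

move_arm(moves=[0,0,0.02,0,0.085,0,0,0.02,0,0.085,0,0,0.02,0,0.085,0,0,0.02,0,0.085])

```text
clock: 21.28
tcp_pos: [0.4229, -0.302, 0.1352]
orientation: [-0.0, 0.022, 1.0, 0.0]
wrist_force: [-0.1, 1.1, -0.6]
finger_gap: 0.085
grip_force: 0.0
```

```bash
python3 - <<'E'
from h import *
w=cam('wrist','w10'); print(env.get_state()['tcp_pos']); print(wbank(w,tuple(proj(w,[.42,-.302,.022])[0].astype(int)))[1])
print([q for q in tilt(w,0) if 200<q[0][0]<320 and q[1][2]>100])
E
```

```text
[ 0.4223966  -0.30167397  0.13456178]
[(array([256., 183.]), 0.4174, -0.3038, 0.0983, 0.0577, np.float64(-0.031))]
[(array([253., 353.]), array([ 96,   7, 111], dtype=int32))]
```

View pics/w10.png

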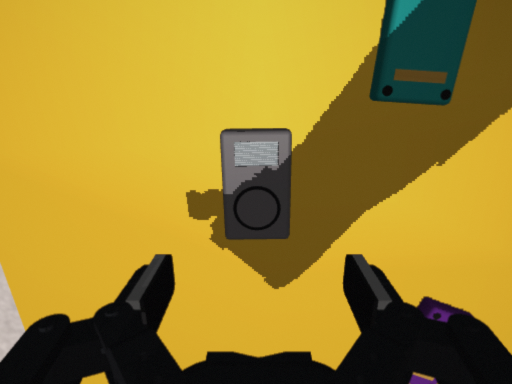

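The second bank is flipped too: display up, centred at about (256,183). Grasping it.

move_arm(moves=[-0.004,-0.001,-0.04,0,0.085,-0.004,-0.001,-0.08,0,0.085,-0.004,-0.001,-0.105,0,0.085,-0.004,-0.001,-0.117,0,0.085,-0.004,-0.001,-0.117,0,0.085,-0.004,-0.001,-0.117,0,0.05,-0.004,-0.001,-0.117,0,0.05,-0.004,-0.001,-0.117,0,0.05,-0.004,-0.001,-0.117,0,0.05,-0.004,-0.001,-0.117,0,0.05], newtons=60)

```text
clock: 22.17
tcp_pos: [0.4198, -0.3041, 0.0198]
orientation: [0.001, 0.022, 1.0, -0.001]
wrist_force: [-0.5, -0.1, 3.8]
finger_gap: 0.0578
grip_force: 64.8
```

```bash
python3 - <<'E'
from h import *
s=env.get_state(); print(s['tcp_pos'],s['orientation'],s['grip_force'],s['finger_gap'])
E
```

```text
[ 0.41980795 -0.30410707  0.01979534] [ 9.09614225e-04  2.19272344e-02  9.99758808e-01 -8.33020677e-04] 64.76853847503662 0.05782651613625849
```

move_arm(moves=[0,0,0.03,0,0.05,0,0,0.07,0,0.05,0.04,0.3,0.1,0,0.05,0.04,0.3,0.1,0,0.05,0.04,0.3,0.1,0,0.05,0.04,0.3,0.1,0,0.05,0.04,0.3,0.1,0,0.05,0.04,0.3,0.1,0,0.05,0.04,0.3,0.1,0,0.05,0.04,0.3,0.1,0,0.05,0.04,0.3,0.1,0,0.05])

```text
clock: 23.08
tcp_pos: [0.4593, -0.0002, 0.1193]
orientation: [0.001, 0.019, 1.0, 0.0]
wrist_force: [-0.2, -0.5, -1.4]
finger_gap: 0.0577
grip_force: 65.7
```

move_arm(moves=[0.035,0.29,0,0,0.05,0.035,0.29,0,0,0.05,0.035,0.29,0,0,0.05,0.035,0.29,0,0,0.05,0.035,0.29,0,0,0.05,0.035,0.29,0,0,0.05,0.035,0.29,0,0,0.05,0.035,0.29,0,0,0.05,0.035,0.29,-0.03,0,0.05,0.035,0.29,-0.06,0,0.05,0.035,0.29,-0.077,0,0.05,0.035,0.29,-0.077,0,0.05])

```text
clock: 24.08
tcp_pos: [0.4912, 0.2842, 0.0372]
orientation: [-0.004, 0.022, 1.0, -0.002]
wrist_force: [-0.9, -0.7, -0.9]
finger_gap: 0.0578
grip_force: 65.8
```

```bash
python3 - <<'E'
from h import *
r=cam('wrist'); s=cam('scene'); q=env.get_state();print(q['tcp_pos'],q['wrist_force'],q['finger_gap'],q['grip_force'])
a=r['pixels'][:,90:430]; b=s['pixels'][130:330,210:430]
b=cv2.resize(b,(422,384)); cv2.imwrite('pics/j9.png',cv2.cvtColor(np.hstack([a,b]),cv2.COLOR_RGB2BGR))
E
```

```text
[0.49398098 0.28548386 0.04120541] [-0.16588233 -0.32273064 -1.39112587] 0.057647564948069295 65.85304498672485
```

View pics/j9.png

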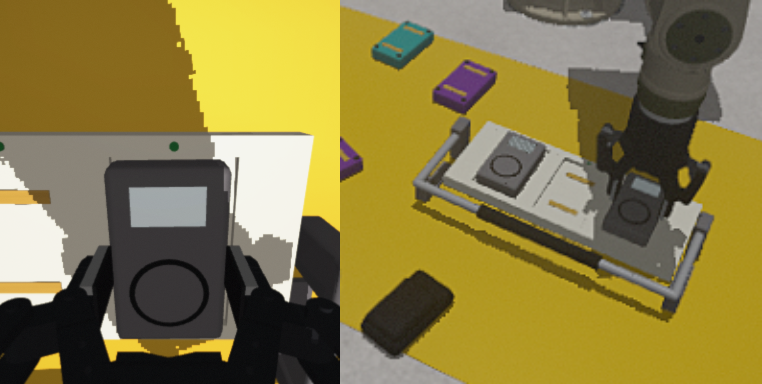

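The bank is over bay 2 but a few mm short toward -x and -y: LED at (174,147), bank middle at about (169,250). I'll correct that while lowering.

move_arm(moves=[0.003,0.0025,0,0,0.05,0.003,0.0025,-0.004,0,0.05,0.003,0.0025,-0.009,0,0.05,0.003,0.0025,-0.009,0,0.05,0.003,0.0025,-0.009,0,0.05])

```text
clock: 24.6
tcp_pos: [0.4991, 0.2899, 0.0348]
orientation: [0.002, 0.022, 1.0, 0.001]
wrist_force: [-1.0, 0.2, 6.5]
finger_gap: 0.0578
grip_force: 67.0
```

```bash
python3 - <<'E'
from h import *
for i in range(3):
    r=cam('wrist'); q=env.get_state();print(q['tcp_pos'],q['wrist_force'])
H=hsv(r); g=((H[...,0]>50)&(H[...,0]<90)&(H[...,1]>90)).astype(np.uint8)
n,l,s,c=cv2.connectedComponentsWithStats(g); print(c[1:],s[1:,4])
led=c[1:][np.argmin(abs(c[1:,0]-262))]; print('led',plane(r,led,.018)) 
dk=((H[...,2]<75)&(H[...,1]<60)); 
for v in (170,180,190,200): 
    x=np.where(dk[v,150:360])[0]+150; print(v,x.min(),x.max(),plane(r,[[x.min(),v],[x.max(),v]],.046)[:,1])
x=np.where(dk[140:200,250])[0]+140; print('top row',x.min(),plane(r,[[250,x.min()]],.046))
E
```

```text
[0.49908477 0.28992574 0.03480991] [-1.3670626  -1.11292756  6.82101941]
[0.49907474 0.28987939 0.03480133] [-1.64856266  0.2339544   6.31850949]
[0.49907396 0.28992188 0.03482258] [-1.30532047  0.25826044  7.59044867]
[[ 69.35211268 131.02816901]
 [251.36764706 131.36764706]] [71 68]
led [[0.43490335 0.28920781 0.018     ]]
170 197 309 [0.26620774 0.31348684]
180 196 308 [0.265302   0.31311821]
190 196 313 [0.26480706 0.31533314]
200 197 317 [0.26473726 0.31716223]
top row 161 [[0.44367443 0.2887696  0.046     ]]
```

The upward force at this height means the bank is standing on the rim. My y correction overshot, so I'll raise it and recompute with the right face height.

move_arm(moves=[0,0,0.006,0,0.05,0,-0.0035,0.006,0,0.05,0,-0.0035,0.006,0,0.05,0,-0.0035,0.006,0,0.05])

```text
clock: 25.08
tcp_pos: [0.4968, 0.2853, 0.0384]
orientation: [-0.0, 0.022, 1.0, -0.0]
wrist_force: [0.8, 0.5, -1.7]
finger_gap: 0.0577
grip_force: 66.1
```

```bash
python3 - <<'E'
from h import *
r=cam('wrist','w11');r=cam('wrist'); q=env.get_state();T=q['tcp_pos'];print(T,q['wrist_force'])
zt=T[2]+.0022
x=np.array([.999,-.0434]);y=np.array([.0434,.999]);C=np.array([.4935,.2864])
G=cv2.cvtColor(r['pixels'],cv2.COLOR_RGB2GRAY).astype(int)
def loc(uv,z): 
    p=plane(r,uv,z)[:,:2]-C; return np.c_[p@x,p@y].round(4)
for v in (185,200,215,225):
    g=np.abs(np.diff(G[v])); idx=[i for i in range(150,370) if g[i]>10]; print(v,[(i,G[v,i],G[v,i+1]) for i in idx])
g=G[120:190,262]; print([(i+120,g[i],g[i+1]) for i in range(69) if abs(g[i+1]-g[i])>10])
print(loc([[196,200],[322,200],[262,160]],zt))
H=hsv(r); m=((H[...,0]>50)&(H[...,0]<90)&(H[...,1]>90)).astype(np.uint8)
n,l,s,c=cv2.connectedComponentsWithStats(m); print(c[1:],loc(c[1:],.018))
E
```

```text
[0.49667858 0.28543533 0.03811462] [ 0.93933149 -0.2599663  -1.63294665]
185 [(193, np.int64(132), np.int64(120)), (194, np.int64(120), np.int64(56)), (314, np.int64(55), np.int64(68)), (315, np.int64(68), np.int64(108)), (319, np.int64(97), np.int64(132)), (320, np.int64(132), np.int64(201)), (321, np.int64(201), np.int64(108)), (322, np.int64(108), np.int64(122)), (323, np.int64(122), np.int64(223)), (324, np.int64(223), np.int64(243))]
200 [(195, np.int64(124), np.int64(68)), (196, np.int64(68), np.int64(49)), (218, np.int64(62), np.int64(100)), (219, np.int64(100), np.int64(160)), (295, np.int64(157), np.int64(109)), (296, np.int64(109), np.int64(62)), (318, np.int64(55), np.int64(106)), (319, np.int64(106), np.int64(198)), (320, np.int64(198), np.int64(113)), (321, np.int64(113), np.int64(139)), (322, np.int64(139), np.int64(237))]
215 [(196, np.int64(125), np.int64(83)), (197, np.int64(83), np.int64(52)), (218, np.int64(57), np.int64(68)), (219, np.int64(68), np.int64(116)), (220, np.int64(116), np.int64(160)), (294, np.int64(164), np.int64(152)), (295, np.int64(152), np.int64(
[... 657 characters left out ...]
 (331, np.int64(135), np.int64(166)), (332, np.int64(166), np.int64(240))]
[(123, np.int64(101), np.int64(123)), (124, np.int64(123), np.int64(134)), (129, np.int64(130), np.int64(84)), (130, np.int64(84), np.int64(55)), (138, np.int64(49), np.int64(60)), (139, np.int64(60), np.int64(109)), (140, np.int64(109), np.int64(131)), (158, np.int64(132), np.int64(109)), (159, np.int64(109), np.int64(57)), (160, np.int64(57), np.int64(41)), (185, np.int64(57), np.int64(90)), (186, np.int64(90), np.int64(156)), (187, np.int64(156), np.int64(167))]
[[-0.0313 -0.0302]
 [-0.0314  0.029 ]
 [-0.0504  0.0007]]
[[ 83.97014925 134.79104478]
 [260.84848485 135.06060606]] [[-0.0586 -0.09  ]
 [-0.0586  0.0004]]
```

Bank edges in the bay frame are now y −30.2 and +29.0 mm, with the end at x −50.4 mm, so it is centred. Lowering.

move_arm(moves=[0,0,-0.003,0,0.05,0,0,-0.006,0,0.05,0,0,-0.007,0,0.05,0,0,-0.007,0,0.05,0,0,-0.007,0,0.05])

```text
clock: 25.6
tcp_pos: [0.4971, 0.2857, 0.0318]
orientation: [0.0, 0.022, 1.0, 0.0]
wrist_force: [-1.1, -0.4, 4.2]
finger_gap: 0.0579
grip_force: 66.8
```

Seated: z is 31.8 mm as predicted, with light contact. I'll release, retreat and check everything.

move_arm(moves=[0,0,0,0,0.07,0,0,0,0,0.07,0,0,0,0,0.07,0,0,0.03,0,0.075,0,0,0.07,0,0.075,0,0,0.1,0,0.08,-0.05,-0.25,0.14,0,0.08,-0.05,-0.25,0.14,0,0.08,-0.05,-0.25,0.14,0,0.08,-0.05,-0.25,0.14,0,0.08,-0.05,-0.25,0.14,0,0.08,-0.05,-0.25,0.14,0,0.08])

```text
clock: 26.6
tcp_pos: [0.4479, 0.042, 0.1706]
orientation: [0.0, 0.022, 1.0, -0.0]
wrist_force: [1.7, -0.8, -0.1]
finger_gap: 0.0801
grip_force: 0.0
```

move_arm(moves=[-0.06,-0.35,0.04,0,0.08,-0.06,-0.35,0.04,0,0.08,-0.06,-0.35,0.04,0,0.08,-0.06,-0.35,0.04,0,0.08,-0.06,-0.35,0.04,0,0.08,-0.06,-0.35,0.04,0,0.08,-0.06,-0.35,0.04,0,0.08,-0.06,-0.35,0.04,0,0.08,-0.06,-0.35,0.04,0,0.08,-0.06,-0.35,0.04,0,0.08,-0.06,-0.35,0.04,0,0.08])

```text
clock: 27.52
tcp_pos: [0.3882, -0.3077, 0.21]
orientation: [-0.0, 0.023, 1.0, 0.0]
wrist_force: [0.3, -0.2, -0.9]
finger_gap: 0.0802
grip_force: 0.0
```

```bash
python3 - <<'E'
from h import *
t=cam('top','t12'); s=cam('scene','s12')
x=np.array([.999,-.0434]);y=np.array([.0434,.999]);D=np.array([.4896,.1965])
o,m=mat(t);H=hsv(t); dk=(H[...,2]<150)&(H[...,1]<60)
dk[:,:130]=0; dk[:,238:]=0; dk[:178]=0; dk[235:]=0
for q in rects(t,dk,.034,80):
    p=np.array(q[1:3])-D; print('dock frame',q[0],(p@x).round(4),(p@y).round(4),q[3:])
for q in rects(t,grey(t),.022):print('grey',q)
# handle bar in the scene and top view: dark grip, expected at dock x .115, z .042
d=H[...,2]<50; d[:,:140]=0; d[:,240:]=0; d[:150]=0; d[186:]=0
for q in rects(t,d,.042,60):
    p=np.array(q[1:3])-D; print('bar',(p@x).round(4),(p@y).round(4),q[3:])
Hs=hsv(s); 
for th in (1.45,1.53,1.6):
    print(th,proj(s,np.r_[D+.115*np.sin(th)*x,.045+.115*np.cos(th)]),proj(t,np.r_[D+.115*np.sin(th)*x,.045+.115*np.cos(th)]))
d=(Hs[...,2]<60).astype(np.uint8); n,l,st,c=cv2.connectedComponentsWithStats(d)
print([(c[i].round(1),st[i][2:]) for i in range(1,n) if 280<c[i][0]<350 and 220<c[i][1]<290 and st[i][4]>50])
E
```

```text
dock frame [214. 206.] 0.0025 -0.0905 (0.0998, 0.0638, np.float64(-0.047))
dock frame [157. 203.] 0.0029 0.0868 (0.0991, 0.0653, np.float64(-0.046))
dock frame [133. 192.] 0.0336 0.164 (0.0888, 0.0221, np.float64(0.034))
grey (array([214., 206.]), 0.4888, 0.1074, 0.1018, 0.0653, np.float64(-0.039))
grey (array([157., 203.]), 0.4964, 0.2868, 0.1038, 0.0669, np.float64(-0.035))
grey (array([234., 184.]), 0.5376, 0.0666, 0.137, 0.1018, np.float64(-0.045))
grey (array([137., 179.]), 0.5698, 0.3584, 0.1658, 0.078, np.float64(-0.646))
grey (array([259., 118.]), 0.7722, -0.0347, 0.0649, 0.0396, np.float64(-1.558))
bar 0.115 0.0008 (0.155, 0.0105, np.float64(1.519))
1.45 [[313.41597153 247.44622672]] [[185.77926336 168.35016391]]
1.53 [[312.84796273 250.23853429]] [[186.32748644 168.50966497]]
1.6 [[312.46418871 252.48668886]] [[186.7883832  168.83827186]]
[(array([299.8, 223.7]), array([36, 25, 85], dtype=int32)), (array([313.3, 252.9]), array([ 65,  33, 456], dtype=int32))]
```

```bash
python3 -c "
from workcell import env
print(env.hand_in())"
```

```text
the job is handed in; nothing more can be done
None
```

I handed in the job at about 27.5 s: the handle measures as down at its stop, and both grey power banks lie display-up in bays 0 and 2, within about 4 mm of centre. Only two banks were on the desk; I saw no verdict.

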